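# Flip a bevelled weld coupon onto the fire board and butt it to its mate

## Robot

A 6-joint arm with a two-finger parallel gripper is mounted at the origin on the work surface. World frame = base frame: x ahead of the robot, y to its left, z up, the work surface at z = 0. Lengths are in m, angles in rad, forces in N, time in s.
With the tool pointing down it reaches from about 0.375 to 0.9 m from the base axis. Payload 3.1 kg.
Tool frame: the origin (TCP) lies on the centre line of the jaws, within the pads' length; the fingertips stand 19 mm ahead of it and the grasp point (between the pads) is the TCP; z points along the fingers, y is the direction in which the jaws open and shut (so a half turn about z gives the same grasp; the last joint's range is limited). The gripper opens to 85 mm and grips with 20 to 120 N. Pads are 22 mm wide; open, the fingers measure 114 mm over their backs; the gripper's body (76 mm by 85 mm) begins 54 mm behind the grasp point. The pads swing forward as they close: fully open they stand 13 mm farther back than shut.
Start: joints at [1.024, 0.527, 1.433, -0, 1.181, -0.178], TCP at [0.225, 0.583, 0.25] pointing down, gripper open.
Joint ranges: [-3.08, 3.08], [-0.75, 2.2], [0.22, 2.44], [-1.43, 4.57], [0, 2.65], [-2.85, 2.85]. Speed limits (rad/s): [2.79, 2.79, 3.14, 3.14, 3.14, 3.14].

## Interface

Orientations are given as a unit quaternion [x, y, z, w].
In Python, from station import manip, imaging, workorder gives the robot as it stands.
- The arm moves only by the shell command python3 -m creep 'ROWS' [FORCE]. ROWS is a JSON object of lists of equal length, an entry for each row: "claw": the finger opening in cm, from 0 to 8.54; "dp": the shift along the tool's x, y, z in cm, a list of three; "roll": the turn about the tool's z in rad. In form: {"claw": [claw, ...], "dp": [[dx, dy, dz], ...], "roll": [roll, ...]}. A call has 1 to 12 rows; each row is the pose to reach, as a shift and turn from the pose commanded when the call began, along the tool's axes at that moment; what a row does not reach only later rows make up. A row lasts 1/10 s, in which the tool goes at most 50 mm and 8.59 degrees, less where a joint would pass 70% of its speed; a pose out of reach is approached as far as the arm can. A call with a gripper value outside its range is refused whole. The fingers move at their own pace and stop on an object; FORCE is the grip in N (left out, the last holds). Time passes only in rows, so rows that repeat a pose let the fingers close. It gives the time, the measured TCP pose, the force and the opening at its end, in the units of the state.
- manip.sense(): the state, without advancing time (a new reading comes with each control period).
- imaging.snapshot(name): name is "scene" or "top"; returns a dict with "image" (480x640x3 uint8, red, green, blue), "z_map" (480x640 float32, m along the optical axis (not along the pixel's ray), 0 where there is no reading), "vfov" (degrees; the focal length in pixels is half the picture's height over the tangent of half this angle, whatever the lens; pixels are square), "cx", "cy" (the principal point, pixels), "dist" ([k1, k2, p1, p2, k3] as OpenCV has them; the pictures are not rectified), "R" (3x3) and "t" (3): a world point X has camera coordinates R X + t. Camera axes: x right, y down, z forward; pixel columns grow to the right and rows downward; lengths in m; the calibration is good to about 2 mm. A picture is of the moment at which its call begins.
- workorder.sign_off(): hands the job in, once; it reports no verdict.
The state is a dict: "t": time; "q": joint angles; "qd": joint speeds; "tau": joint torques, N m; "tcp_pos": TCP position; "tool_rot": TCP orientation; "force": force on the tool from outside, world axes, zero at the start; "ft_torque": the same for the moment, N m; "finger_gap": opening from 0.0 (shut) to 1.0 (fully open).
Only numpy, scipy, OpenCV 4.12 (cv2) and the standard library are available. Lean on these libraries where they do the work, as an engineer would, in place of code of your own. Each camera call takes 0.05 s, during which the arm holds its last target.

## Task

The loose steel weld coupon lies on the bench with its bevelled face down. Using only fingertip pushes, never picking it up, push it against the edge of the raised fire board until it tips up and turns over onto the board, bevel upwards, then push it along the board until its bevelled edge butts squarely against the bevelled edge of the clamped coupon, with the ends of the two plates level. Leave the things lying around where they are.

Things in the scene. Friction and masses are not known exactly. Their poses are not given: they have to be found in the camera images.
- coupon: loose dark steel plate, 80 (its x) x 100 (y) x 8 mm, 0.5 kg. Its -x edge (towards the robot at the start) is bevelled: the z = 0 face, underneath at the start, spans x -35.4 to 40 mm, the z = 8 face -40 to 40, so that edge overhangs 4.6 mm below a 2 mm upright land (6 to 8 mm above the bench). Pressed at the land (10 to 20 N) towards the board's edge, it clings to a rising fingertip by friction. Origin: mid 80 x 100 outline, in the z = 0 face; z is up at the start
- coupon_lip (a point): middle of the coupon's 2 mm land, the outermost line of its bevelled edge: coupon frame (-40, 0, 7) mm
- coupon_heel (a point): middle of the coupon's square edge opposite the bevel (towards the board at the start): coupon frame (40, 0, 4) mm
- board: fire board: pale flat slab 230 (its x) x 320 (y) x 15 mm, screwed to the bench. Origin: centre of its underside. Its upright edge facing the robot and coupon is at x = -115 mm; x points from there to the mate. A coupon stood against this edge and tipped past upright falls over it onto the board, its last 15 mm or so overhanging the edge, short of the mate
- mate: second coupon of the joint, same plate (80 x 100 x 8 mm), fixed flat on the board and square to it, its bevelled edge at its -x side facing the robot, bevel up; held by a steel strap with two brass wing nuts (up to 31 mm above the board). Origin: centre of its underside, axes parallel to the board's
- mate_root (a point): middle of the mate's land, the lowest and outermost line of its bevelled edge: mate frame (-40, 0, 1) mm. It stands 85 to 105 mm in from the board's near edge
- elbow: copper 90-degree elbow, 25 mm tube diameter, two 34 mm legs, lying on the bench beside the coupon; origin under its corner; loose, must stay where it is
- coupler: short copper coupler tube, 30 mm diameter, 42 mm tall, standing on the bench beside the coupon; origin at the centre of its foot; loose, must stay where it is
- flux_tin: round flux tin, 56 mm diameter, 45 mm tall, standing on the board near its left end; origin at the centre of its foot; loose, must stay where it is
- ball_valve: brass ball valve with a black lever, about 62 x 33 x 50 mm, lying on the bench right of the board; origin under its middle; loose, must stay where it is
- tape_roll: white roll of tape, 104 mm diameter, 48 mm tall, lying flat on the bench left of the board; origin at the centre of its foot; loose, must stay where it is
- wood_block: plain wooden block, 90 x 60 x 45 mm, on the bench left of the board; origin at the centre of its underside; loose, must stay where it is
- wire_brush: wire brush lying on the bench right of the board, handle along its x axis; origin under its middle; loose, must stay where it is
- marker: white and green marker pen, 140 mm long, lying on the bench left of the coupon; origin under its middle; loose, must stay where it is
There are look-alikes about, which are no part of the job. Several things have the shape of the coupon; the one meant has the colours described above.

How it is judged:
On the way:
1. the coupon is tipped up on its square edge against the near edge of the board (angle between coupon's own z axis and vertical between 0.9 and 2.2 rad and x of coupon_heel in the frame of board between -0.14 and -0.1 m and z of coupon_heel in the frame of board below 0.025 m), for 0.05 s.
At the end, for the whole second after the job is handed in: The coupon lies flat on the board (within 3.5 degrees), bevelled face up, at rest, its bevelled edge against the mate's: land to land within 3.5 mm at the middle, edges parallel within 3.4 degrees, plate ends level within 12 mm, and nothing touches it but board and mate (angle between coupon's own z axis and vertical above 3.08 rad and x of coupon_lip in the frame of mate between -0.0435 and -0.0375 m and y of coupon_lip in the frame of mate between -0.012 and 0.012 m and z of coupon_lip in the frame of mate between -0.002 and 0.004 m and angle between the x axis of coupon and the x axis of mate, either way round below 0.06 rad and linear speed of coupon below 0.01 m/s).
It fails at once if the coupon is lifted or carried: its square edge comes more than 35 mm above the bench (height (world z) of coupon_heel above 0.035 m).
It fails at once if a bystander is moved more than 20 mm (distance of any of elbow, coupler, flux_tin, ball_valve, tape_roll, wood_block, wire_brush, marker from where it was at the start of the episode above 0.02 m).
It also fails if it takes over 69 s, if anything falls off the work surface, if the arm or the gripper's body presses on something with over 40 N, if the wrist force passes 120 N, or if a joint passes its speed limit or range.

## Working session

There is one attempt and no reset: what is moved stays moved. The work goes in short steps, Python scripts to look and compute and a shell command to move; the robot and the scene stay as the last step left them, time stands still between calls to the robot, and variables do not carry over. Pictures are saved under pics/ and viewed, and the job is handed in when it is done.

```bash
mkdir -p pics; ls; cat > h.py <<'E'
import numpy as np,cv2
from station import manip,imaging,workorder
def snap(n,f):
    s=imaging.snapshot(n); cv2.imwrite('pics/'+f,cv2.cvtColor(s['image'],cv2.COLOR_RGB2BGR)); np.savez('/tmp/'+f+'.npz',**{k:np.array(v) for k,v in s.items()}); return s
def K(s):
    f=240/np.tan(np.radians(float(s['vfov']))/2); return np.array([[f,0,float(s['cx'])],[0,f,float(s['cy'])],[0,0,1]])
def ray(s,px,z):
    p=cv2.undistortPoints(np.array(px,float).reshape(-1,1,2),K(s),np.array(s['dist'],float)).reshape(-1,2)
    d=np.c_[p,np.ones(len(p))]@np.array(s['R']); o=-np.array(s['R']).T@np.array(s['t'])
    return o+d*((z-o[2])/d[:,2])[:,None]
def cloud(s):
    v,u=np.mgrid[0:480,0:640]
    p=cv2.undistortPoints(np.c_[u.ravel(),v.ravel()].astype(float).reshape(-1,1,2),K(s),np.array(s['dist'],float)).reshape(-1,2)
    Z=np.array(s['z_map']).ravel(); c=np.c_[p,np.ones(len(p))]*Z[:,None]
    X=(c-np.array(s['t']))@np.array(s['R']); X[Z==0]=np.nan; return X.reshape(480,640,3)
E
python3 - <<'E'
from h import *
for n in('top','scene'):
    s=snap(n,n+'0.png'); print(n,s['vfov'],s['dist'],-np.array(s['R']).T@s['t'])
st=manip.sense(); print(st)
E
```

```text
pics
top 44.7732843438219 [-0.02486352  0.          0.          0.          0.        ] [0.43955956 0.04965058 1.08369063]
scene 55.647248654141606 [-0.04014054  0.          0.          0.          0.        ] [1.13254783 0.1053891  0.59796288]
{'t': 0.1, 'q': array([ 1.02445747e+00,  5.28342148e-01,  1.43379175e+00, -1.26194130e-05,
        1.18135355e+00, -1.78509351e-01]), 'qd': array([-0.00064196, -0.00133773, -0.00337418, -0.00107235,  0.00014802,
        0.0014267 ]), 'tau': array([ 7.01906247e-04, -4.43301415e+01, -1.78587055e+01, -1.69516420e-04,
        3.91628229e-03,  3.22662140e-05]), 'tcp_pos': array([0.22440735, 0.58267806, 0.2494449 ]), 'tool_rot': array([ 1.82877253e-01,  9.83135297e-01, -8.87924119e-04, -3.30436452e-04]), 'force': array([0.23553652, 1.09032789, 1.04603375]), 'ft_torque': array([ 0.02683739, -0.02612569,  0.00890781]), 'finger_gap': 0.9973559911864519}
```

View pics/top0.png

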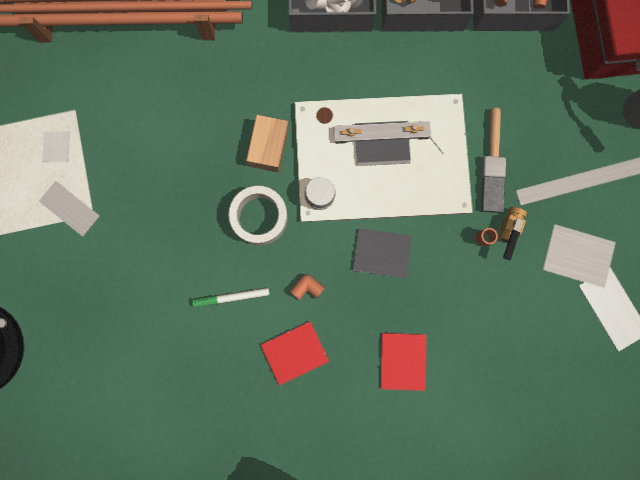

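View pics/scene0.png

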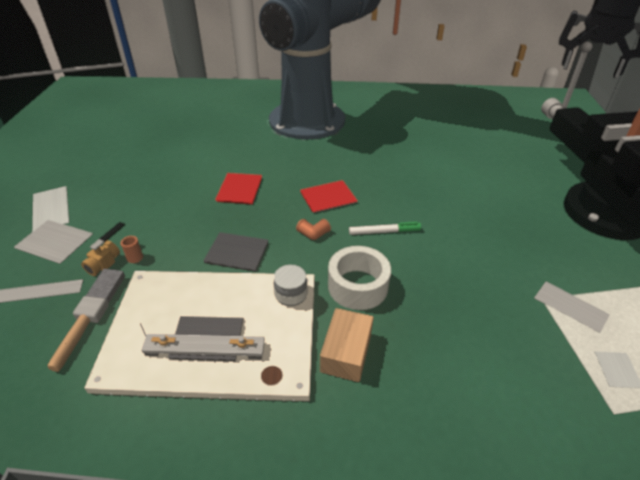

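The top view has the coupon at about (382,253), the board spanning (295–470, 95–220), the mate's dark face at (383,150), the elbow at (307,287), and the coupler at (487,237). Next I'll measure corners.

```bash
cat > m.py <<'E'
from h import *
def quad(m):
    c=max(cv2.findContours(m,cv2.RETR_EXTERNAL,cv2.CHAIN_APPROX_NONE)[0],key=cv2.contourArea)
    return c[:,0,:].astype(float)
def lines4(pts,ang_deg=None):
    # fit 4 sides of the contour in min-area-rect, return corners
    r=cv2.minAreaRect(pts.astype(np.float32)); b=cv2.boxPoints(r); L=[]
    for i in range(4):
        a,d=b[i],b[(i+1)%4]; e=(d-a)/np.linalg.norm(d-a); n=np.array([-e[1],e[0]])
        w=pts-a; s=w@e; q=np.abs(w@n); k=(q<4)&(s>.12*np.linalg.norm(d-a))&(s<.88*np.linalg.norm(d-a))
        vx,vy,x,y=cv2.fitLine(pts[k].astype(np.float32),cv2.DIST_HUBER,0,.01,.01).ravel(); L.append((np.array([x,y]),np.array([vx,vy])))
    C=[]
    for i in range(4):
        (p,u),(q,v)=L[i],L[(i+1)%4]; t=np.linalg.solve(np.c_[u,-v],q-p); C.append(p+t[0]*u)
    return np.array(C)
E
python3 - <<'E'
from m import *
s=dict(np.load('/tmp/top0.png.npz')); im=s['image']; X=cloud(s)
hsv=cv2.cvtColor(im,cv2.COLOR_RGB2HSV)
dark=((hsv[...,2]<90)&(hsv[...,1]<60)).astype(np.uint8)
m=np.zeros_like(dark); m[225:285,345:420]=dark[225:285,345:420]
C=lines4(quad(m)); P=ray(s,C,.008); print('coupon px',C.round(1).tolist()); print(P.round(4).tolist()); print(np.linalg.norm(P-np.roll(P,-1,0),axis=1),P.mean(0))
print('z coupon',np.nanmedian(X[245:260,370:395,2]))
pale=((hsv[...,2]>170)&(hsv[...,1]<60)).astype(np.uint8)
m=np.zeros_like(dark); m[85:230,285:480]=pale[85:230,285:480]
C=lines4(quad(m)); P=ray(s,C,.015); print('board px',C.round(1).tolist()); print(P.round(4).tolist()); print(np.linalg.norm(P-np.roll(P,-1,0),axis=1),P.mean(0))
print('z board',np.nanmedian(X[180:200,400:440,2]))
for v in range(140,170,1): print(v,X[v,383].round(4),im[v,383])
m=np.zeros_like(dark); m[138:170,345:420]=dark[138:170,345:420]
c=quad(m); print(c.min(0),c.max(0))
for u in (360,370,380,390,400,406):
    print(u,c[(c[:,0]==u)][:,1].max())
for v in (145,150,155,160): r=c[c[:,1]==v][:,0]; print(v,r.min(),r.max())
E
python3 - <<'E'
import cv2
i=cv2.imread('pics/top0.png')[100:280,290:500]; cv2.imwrite('pics/c0.png',cv2.resize(i,None,fx=3.3,fy=3.3,interpolation=cv2.INTER_CUBIC))
E
```

```text
coupon px [[357.0, 236.8000030517578], [357.0, 236.8000030517578], [355.0, 251.3000030517578], [355.0, 251.3000030517578]]
[[0.5595, -0.0435, 0.008], [0.5595, -0.0435, 0.008], [0.5325, -0.0393, 0.008], [0.5325, -0.0393, 0.008]]
[0.         0.02725206 0.         0.02725206] [ 0.54600876 -0.04140812  0.008     ]
z coupon 0.006692971968757374
board px [[461.20001220703125, 93.5999984741211], [471.29998779296875, 211.6999969482422], [301.6000061035156, 220.39999389648438], [295.1000061035156, 102.0]]
[[0.8314, -0.2472, 0.015], [0.6036, -0.2567, 0.015], [0.5903, 0.0592, 0.015], [0.8172, 0.0695, 0.015]]
[0.22804534 0.31615861 0.22721211 0.31707419] [ 0.71063636 -0.09378324  0.015     ]
z board 0.013900017596844711
140 [ 0.7405 -0.0949  0.0194] [98 94 94]
141 [ 0.7383 -0.0948  0.0201] [96 92 95]
142 [ 0.7363 -0.0947  0.0204] [96 91 91]
143 [ 0.7329 -0.0939  0.0257] [96 91 93]
144 [ 0.7325 -0.0946  0.0205] [98 93 95]
145 [ 0.7306 -0.0946  0.0203] [96 94 96]
146 [ 0.7275 -0.0939  0.0246] [95 91 92]
147 [ 0.7257 -0.0939  0.0243] [99 95 95]
148 [ 0.7256 -0.0948  0.0173] [96 93 93]
149 [ 0.7226 
[... 484 characters left out ...]
1 [ 0.6996 -0.0936  0.0218] [126 121 117]
162 [ 0.6989 -0.0942  0.0169] [152 146 140]
163 [ 0.6972 -0.0943  0.0159] [150 146 139]
164 [ 0.695  -0.0941  0.0172] [152 143 134]
165 [ 0.6945 -0.0948  0.0113] [230 227 212]
166 [ 0.6926 -0.0948  0.0112] [229 226 211]
167 [ 0.6905 -0.0947  0.0117] [228 226 209]
168 [ 0.6879 -0.0942  0.0149] [230 227 212]
169 [ 0.6862 -0.0943  0.0139] [229 226 210]
[359. 138.] [409. 141.]
360 140.0
370 140.0
380 139.0
390 139.0
400 138.0
406 138.0Traceback (most recent call last):
  File "<stdin>", line 17, in <module>
    return umr_minimum(a, axis, None, out, keepdims, initial, where)
ValueError: zero-size array to reduction operation minimum which has no identity
```

View pics/c0.png

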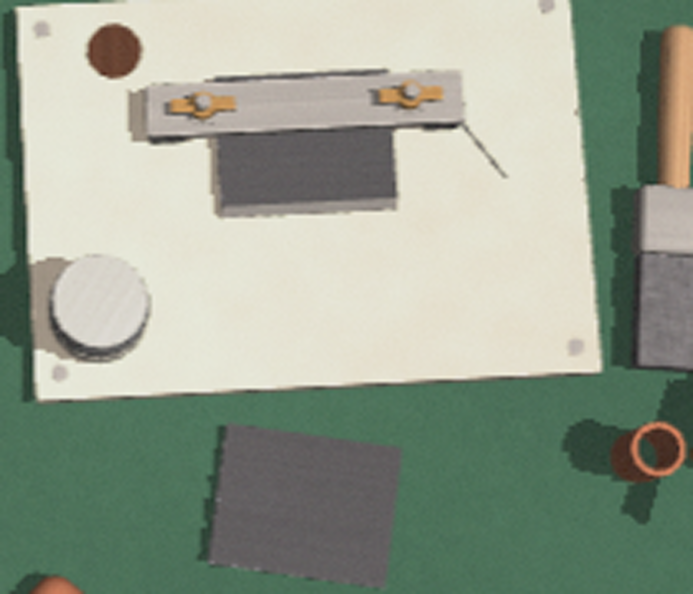

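The crop shows the mate's light bevel strip and the coupon a few degrees askew. The dark threshold was too low, so I'll redo it.

```bash
python3 - <<'E'
from m import *
s=dict(np.load('/tmp/top0.png.npz')); im=s['image']; X=cloud(s)
hsv=cv2.cvtColor(im,cv2.COLOR_RGB2HSV)
dark=((hsv[...,2]<120)&(hsv[...,1]<50)).astype(np.uint8)
def rect(z,a,b,c,d,M,n):
    m=np.zeros_like(M); m[a:b,c:d]=M[a:b,c:d]; C=lines4(quad(m)); P=ray(s,C,z); 
    print(n,C.round(1).tolist()); print(P.round(4).tolist()); print(np.linalg.norm(P-np.roll(P,-1,0),axis=1).round(4),P.mean(0).round(4)); return P
rect(.008,222,285,345,420,dark,'coupon')
rect(.023,139,168,345,420,dark,'mate')
nong=(hsv[...,1]<60).astype(np.uint8)
pale=((hsv[...,2]>170)&(hsv[...,1]<60)).astype(np.uint8)
# bevel: pixels of intermediate grey: lower boundary per column
px=[]; e=[]
for u in range(360,408,2):
    col=im[155:172,u,0].astype(int); k=np.argmax(col>190); 
    f=(190-col[k-1])/(col[k]-col[k-1]); px.append((u,155+k-1+f))
P=ray(s,px,.016); print(np.polyfit(P[:,1],P[:,0],1),P[[0,-1]].round(4))
def blob(lo,hi,a,b,c,d,z):
    m=np.zeros_like(dark); m[a:b,c:d]=cv2.inRange(hsv,lo,hi)[a:b,c:d]>0
    c=quad(m); print(z,cv2.minAreaRect(c.astype(np.float32)),ray(s,[c.mean(0)],z).round(4))
    Q=ray(s,c,z); print(Q.min(0).round(3),Q.max(0).round(3))
blob((0,80,60),(25,255,255),270,305,285,330,.012) #elbow
blob((0,80,60),(25,255,255),225,250,470,502,.042) #coupler
blob((0,0,120),(179,60,225),172,205,303,338,.060)
E
```

```text
coupon [[358.1000061035156, 228.0], [411.20001220703125, 235.60000610351562], [405.8999938964844, 277.5], [352.5, 270.1000061035156]]
[[0.576, -0.0459, 0.008], [0.5607, -0.1445, 0.008], [0.483, -0.1324, 0.008], [0.4977, -0.0341, 0.008]]
[0.0998 0.0786 0.0995 0.0791] [ 0.5293 -0.0892  0.008 ]
mate [[407.5, 138.5], [409.29998779296875, 159.10000610351562], [356.0, 161.5], [356.0, 140.1999969482422]]
[[0.742, -0.1405, 0.023], [0.7025, -0.1425, 0.023], [0.6989, -0.0431, 0.023], [0.7395, -0.0439, 0.023]]
[0.0395 0.0995 0.0406 0.0966] [ 0.7207 -0.0925  0.023 ]
[-0.0405596   0.69062368] [[ 0.6928 -0.0511  0.016 ]
 [ 0.6964 -0.1374  0.016 ]]
0.012 ((306.9070739746094, 289.120849609375), (26.21756362915039, 25.424938201904297), 37.5685920715332) [[0.4664 0.0504 0.012 ]]
[0.446 0.017 0.012] [0.489 0.082 0.012]
0.042 ((486.0, 236.5), (17.0, 22.0), 90.0) [[ 0.5536 -0.2741  0.042 ]]
[ 0.539 -0.294  0.042] [ 0.569 -0.254  0.042]
0.06 ((319.0, 190.5), (27.0, 32.0), 90.0) [[0.6346 0.0337 0.06  ]]
[ 0.613 -0.001  0.06 ] [0.662 0.056 0.06 ]
```

The measurements agree with the given sizes:

| Quantity | Value |
|---|---|
| Board yaw | about +0.041 rad |
| Board near edge | x ≈ 0.596 at y = -0.09 |
| Mate root | about (0.694, -0.093), 98 mm in from the edge |
| Coupon yaw | about -0.15 rad |
| Coupon centre | (0.529, -0.089) |

I'll turn the tool so that its x axis is the board's -x, then approach with two fingertips spread 4 cm for a stable push.

```bash
python3 -m creep '{"claw":[4,4,4,4],"dp":[[0,0,0],[0,0,0],[0,0,0],[0,0,0]],"roll":[-0.14,-0.28,-0.41,-0.41]}' 60; cat > go.py <<'E'
import sys
from h import *
from scipy.spatial.transform import Rotation as Ro
st=manip.sense(); R=Ro.from_quat(st['tool_rot']).as_matrix()
print('t',round(st['t'],2),'tcp',st['tcp_pos'].round(4),'F',st['force'].round(1),'T',st['ft_torque'].round(2),'gap',round(float(st['finger_gap']),3),'toolx ang',np.arctan2(R[1,0],R[0,0]).round(3),'tilt',R[:,2].round(3))
if len(sys.argv)>1: print('dp cm',(R.T@(np.array(list(map(float,sys.argv[1:4])))-st['tcp_pos'])*100).round(2))
E
python3 go.py .445 -.103 .1
```

```text
t: 0.5
tcp_pos: [0.2245, 0.5829, 0.2498]
tool_rot: [-0.021, 1.0, -0.001, -0.0]
force: [0.4, 0.2, -0.4]
finger_gap: 0.471
t 0.5 tcp [0.2245 0.5829 0.2498] F [ 0.4  0.2 -0.4] T [-0.    0.01 -0.  ] gap 0.471 toolx ang -3.1 tilt [-0.001 -0.001 -1.   ]
dp cm [-19.16 -69.43  15.03]
```

```bash
python3 -m creep '{"claw":[4,4,4,4,4,4,4,4,4,4,4,4],"dp":[[-2,-5,0],[-4,-10,0],[-6,-15,0],[-8,-20,0],[-10,-25,0],[-12,-30,0],[-14,-36,0],[-16,-43,0],[-17,-50,0],[-18,-57,0],[-19,-64,0],[-19.2,-69.4,0]],"roll":[0,0,0,0,0,0,0,0,0,0,0,0]}'; python3 go.py .445 -.103 .05
```

```text
t: 1.7
tcp_pos: [0.4254, 0.0186, 0.2504]
tool_rot: [-0.019, 1.0, -0.0, 0.0]
force: [0.4, 0.6, 0.5]
finger_gap: 0.468
t 1.7 tcp [0.4254 0.0186 0.2504] F [0.4 0.6 0.5] T [ 0.01 -0.01 -0.04] gap 0.468 toolx ang -3.103 tilt [ 0.001 -0.    -1.   ]
dp cm [ -1.47 -12.22  20.05]
```

```bash
python3 -m creep '{"claw":[4,4,4,4,4,4,4,4,4],"dp":[[-0.5,-4,0],[-1,-8,0],[-1.5,-12.2,3],[-1.5,-12.2,8],[-1.5,-12.2,12],[-1.5,-12.2,16],[-1.5,-12.2,20],[-1.5,-12.2,20],[-1.5,-12.2,20]],"roll":[0,0,0,0,0,0,0,0,0]}'; python3 go.py .445 -.103 .02
```

```text
t: 2.6
tcp_pos: [0.4449, -0.1005, 0.05]
tool_rot: [-0.02, 1.0, 0.001, -0.001]
force: [0.8, 0.7, -0.2]
finger_gap: 0.469
t 2.6 tcp [ 0.4449 -0.1005  0.05  ] F [ 0.8  0.7 -0.2] T [-0.02 -0.03  0.07] gap 0.469 toolx ang -3.101 tilt [-0.002  0.001 -1.   ]
dp cm [-0.   -0.26  3.  ]
```

```bash
python3 - <<'E'
from h import *
snap('scene','s1.png'); s=snap('top','t1.png')
i=cv2.imread('pics/s1.png')[150:320,150:420]; cv2.imwrite('pics/s1c.png',cv2.resize(i,None,fx=2.9,fy=2.9,interpolation=cv2.INTER_CUBIC))
E
```

```text
(no output)
```

View pics/s1c.png

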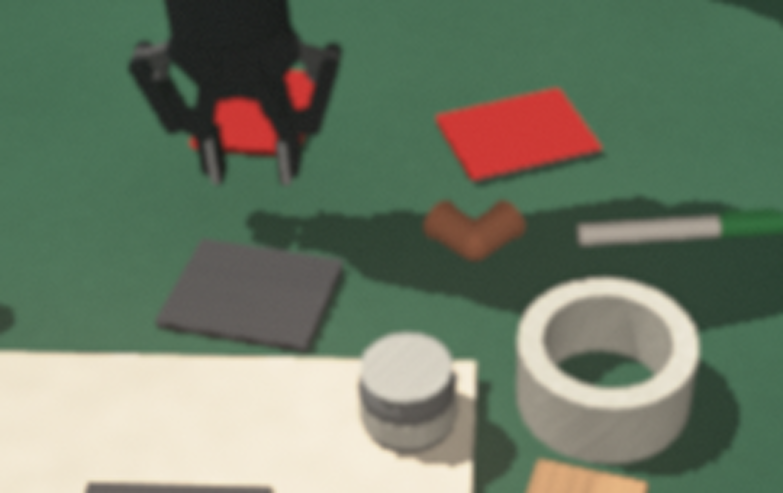

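View pics/t1.png

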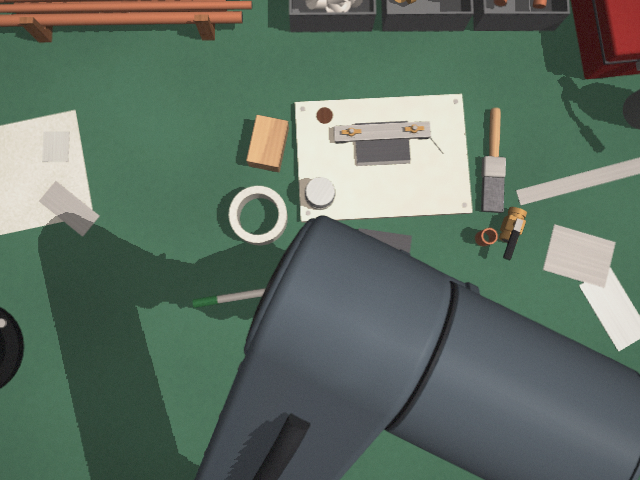

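The scene crop shows both fingertips at (215,180) and (288,180), square to the coupon and clear of everything. I'll descend and probe for bench height.

```bash
python3 -m creep '{"claw":[4,4,4,4],"dp":[[0,-0.2,1.4],[0,-0.2,2.8],[0,-0.2,2.8],[0,-0.2,2.8]],"roll":[0,0,0,0]}'; python3 -m creep '{"claw":[4,4,4,4],"dp":[[0,0,0.2],[0,0,0.2],[0,0,0.3],[0,0,0.3]],"roll":[0,0,0,0]}';python3 -m creep '{"claw":[4,4,4,4],"dp":[[0,0,0.1],[0,0,0.1],[0,0,0.2],[0,0,0.2]],"roll":[0,0,0,0]}'; python3 go.py
```

```text
t: 3.1
tcp_pos: [0.4464, -0.1031, 0.0243]
tool_rot: [-0.021, 1.0, -0.001, 0.002]
force: [0.3, 0.2, 0.1]
finger_gap: 0.467
t: 3.5
tcp_pos: [0.4454, -0.1027, 0.0195]
tool_rot: [-0.021, 1.0, -0.0, 0.0]
force: [0.2, 0.6, -0.2]
finger_gap: 0.463
t: 3.9
tcp_pos: [0.4453, -0.1026, 0.0176]
tool_rot: [-0.021, 1.0, -0.0, 0.0]
force: [-1.1, 0.6, 3.3]
finger_gap: 0.468
t 3.9 tcp [ 0.4453 -0.1026  0.0176] F [-1.1  0.6  3.3] T [0.04 0.03 0.06] gap 0.468 toolx ang -3.099 tilt [ 0. -0. -1.]
```

Bench contact is at TCP z ≈ 0.0175, so the tips stand about 17.5 mm ahead at this opening. I'll raise 3 mm and push forward.

```bash
python3 -m creep '{"claw":[4,4,4,4,4,4,4,4,4,4,4,4],"dp":[[0,0,-0.3],[-0.8,0,-0.3],[-1.6,0,-0.3],[-2.2,0,-0.3],[-2.6,0,-0.3],[-3,0,-0.3],[-3.4,0,-0.3],[-3.8,0,-0.3],[-4.2,0,-0.3],[-4.6,0,-0.3],[-4.6,0,-0.3],[-4.6,0,-0.3]],"roll":[0,0,0,0,0,0,0,0,0,0,0,0]}'; python3 go.py; python3 - <<'E'
from h import *
snap('scene','s2.png')
i=cv2.imread('pics/s2.png')[150:320,150:420]; cv2.imwrite('pics/s2c.png',cv2.resize(i,None,fx=2.9,fy=2.9,interpolation=cv2.INTER_CUBIC))
E
```

```text
t: 5.1
tcp_pos: [0.4922, -0.1008, 0.0204]
tool_rot: [-0.021, 1.0, -0.0, 0.001]
force: [-0.2, 0.2, 1.5]
finger_gap: 0.467
t 5.1 tcp [ 0.4922 -0.1008  0.0204] F [-0.2  0.2  1.5] T [0.   0.04 0.04] gap 0.467 toolx ang -3.099 tilt [ 0.002 -0.001 -1.   ]
```

View pics/s2c.png

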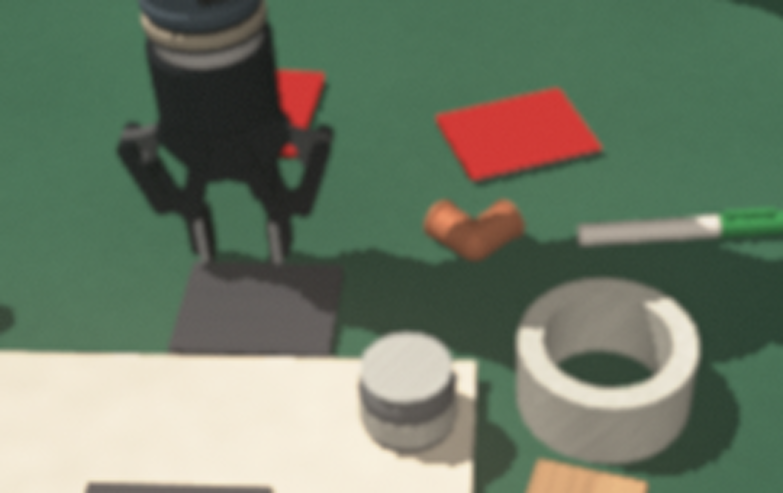

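The coupon is now square to the board edge with both tips on its lip edge, (205,258) and (278,258) in the crop. The tips sit off-centre towards -y, so I'll measure the lateral offset.

```bash
python3 - <<'E'
from h import *
s=dict(np.load('/tmp/s2.png.npz')); f=lambda x,y:(150+x/2.9,150+y/2.9)
P=ray(s,[f(200,264),f(343,266),f(332,353),f(172,351)],.008); print(P.round(4))
c=P.mean(0)[:2]; b=np.array([np.cos(.041),np.sin(.041)]); n=np.array([-b[1],b[0]])
r=np.array([.6944,-.093]); print('rel mate along/lat',(P[:,:2]-r)@b,(P[:,:2]-r)@n)
print('tcp lat',(np.array([.4922,-.1008])-r)@n)
im=s['image']; hsv=cv2.cvtColor(im,cv2.COLOR_RGB2HSV)
# mate edges in the scene view at z .023
d=((hsv[...,2]<120)&(hsv[...,1]<60)); 
for v in (320,324,328): 
    u=np.where(d[v,160:260])[0]+160; print(v,u.min(),u.max(),((ray(s,[(u.min(),v),(u.max(),v)],.023)[:,:2]-r)@n).round(4))
E
```

```text
[[ 0.5077 -0.1265  0.008 ]
 [ 0.5033 -0.0315  0.008 ]
 [ 0.582  -0.0267  0.008 ]
 [ 0.5871 -0.1259  0.008 ]]
rel mate along/lat [-0.18796131 -0.18841549 -0.1096383  -0.10858862] [-0.02583309  0.06929433  0.07084066 -0.02848815]
tcp lat 0.0004944325391890176
320 180 242 [-0.0484  0.0498]
324 179 241 [-0.0481  0.0494]
328 178 240 [-0.0477  0.049 ]
```

The coupon is square but sits 21 mm too far to +y. I'll correct that now on the open bench with a sideways push at the middle of its left edge, fingers closed.

```bash
python3 -m creep '{"claw":[4,4,2,0,0,0,0,0,0,0],"dp":[[1,0,0],[1,0,-3],[0,3,-5],[-2,6,-5],[-4,9,-5],[-5.4,10.8,-5],[-5.4,10.8,-5],[-5.4,10.8,-2],[-5.4,10.8,-0.15],[-5.4,10.8,-0.15]],"roll":[0,0,0,0,0,0,0,0,0,0]}'; python3 go.py; python3 - <<'E'
from h import *
snap('scene','s3.png')
i=cv2.imread('pics/s3.png')[150:320,150:420]; cv2.imwrite('pics/s3c.png',cv2.resize(i,None,fx=2.9,fy=2.9,interpolation=cv2.INTER_CUBIC))
E
```

```text
t: 6.15
tcp_pos: [0.5389, 0.0089, 0.0202]
tool_rot: [-0.021, 1.0, 0.0, -0.002]
force: [0.3, 0.3, 0.5]
finger_gap: -0.005
t 6.15 tcp [0.5389 0.0089 0.0202] F [0.3 0.3 0.5] T [-0.03  0.02 -0.02] gap -0.005 toolx ang -3.1 tilt [-0.003  0.001 -1.   ]
```

View pics/s3c.png

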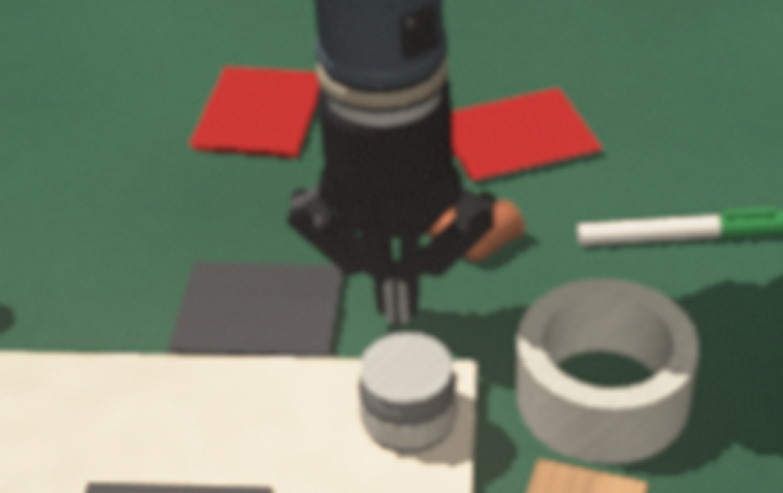

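The closed tip is left of the coupon in free space, about 28 mm from its edge (340 against 380 in the crop). I'll push by about 47 mm and then look.

```bash
python3 -m creep '{"claw":[0,0,0,0,0,0,0,0,0,0],"dp":[[0,-1,-0.1],[0,-2,-0.1],[0,-2.5,-0.1],[0,-3,-0.1],[0,-3.4,-0.1],[0,-3.8,-0.1],[0,-4.2,-0.1],[0,-4.6,-0.1],[0,-4.6,-0.1],[0,-4.6,-0.1]],"roll":[0,0,0,0,0,0,0,0,0,0]}'; python3 go.py; python3 - <<'E'
from h import *
snap('scene','s4.png')
i=cv2.imread('pics/s4.png')[150:320,150:420]; cv2.imwrite('pics/s4c.png',cv2.resize(i,None,fx=2.9,fy=2.9,interpolation=cv2.INTER_CUBIC))
E
```

```text
t: 7.2
tcp_pos: [0.5426, -0.0367, 0.0227]
tool_rot: [-0.021, 1.0, -0.0, -0.0]
force: [-0.2, 1.4, 1.5]
finger_gap: 0.004
t 7.2 tcp [ 0.5426 -0.0367  0.0227] F [-0.2  1.4  1.5] T [0.21 0.08 0.01] gap 0.004 toolx ang -3.099 tilt [-0. -0. -1.]
```

View pics/s4c.png

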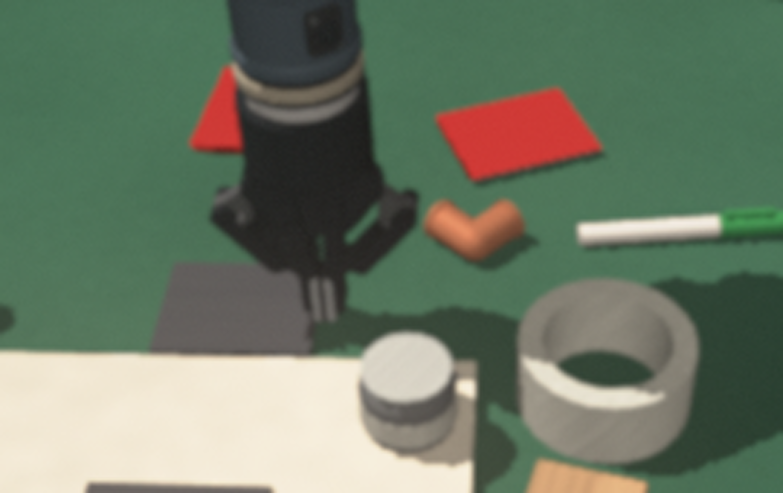

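It moved about 12.5 mm and stayed square, with its near-board corners now at (152,351) and (312,353) in the crop. I'll push another 8.5 mm.

```bash
python3 -m creep '{"claw":[0,0,0,0,0,0,0,0],"dp":[[0,-0.3,0.1],[0,-0.6,0.1],[0,-0.9,0.1],[0,-0.9,0.1],[0,1,0.1],[0,3,0.1],[3,3,-2],[6,3,-4]],"roll":[0,0,0,0,0,0,0,0]}'; python3 go.py; python3 - <<'E'
from h import *
snap('scene','s5.png')
i=cv2.imread('pics/s5.png')[150:320,150:420]; cv2.imwrite('pics/s5c.png',cv2.resize(i,None,fx=2.9,fy=2.9,interpolation=cv2.INTER_CUBIC))
E
```

```text
t: 8.05
tcp_pos: [0.4816, -0.0093, 0.0627]
tool_rot: [-0.022, 1.0, -0.001, 0.0]
force: [-0.5, 0.8, -0.3]
finger_gap: -0.004
t 8.05 tcp [ 0.4816 -0.0093  0.0627] F [-0.5  0.8 -0.3] T [0.02 0.01 0.01] gap -0.004 toolx ang -3.097 tilt [ 0.001 -0.001 -1.   ]
```

View pics/s5c.png

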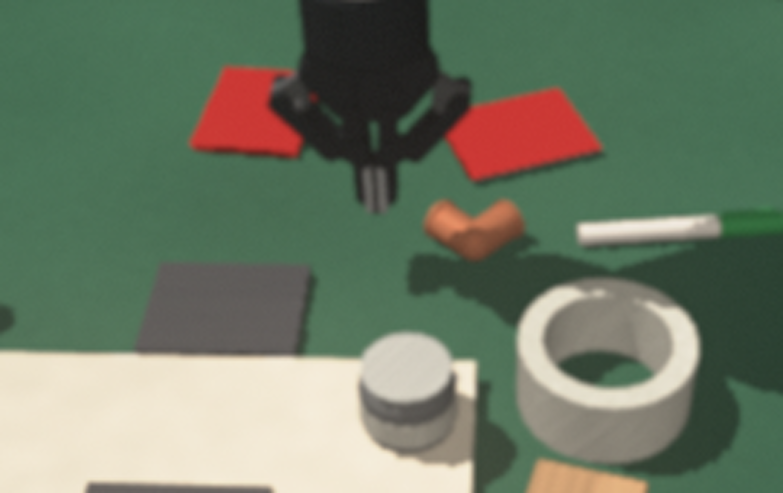

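```bash
python3 - <<'E'
from m import *
s=dict(np.load('/tmp/s5.png.npz')); hsv=cv2.cvtColor(s['image'],cv2.COLOR_RGB2HSV)
d=((hsv[...,2]<120)&(hsv[...,1]<60)).astype(np.uint8); m=np.zeros_like(d); m[238:274,190:262]=d[238:274,190:262]
C=lines4(quad(m)); P=ray(s,C,.008)
b=np.array([np.cos(.041),np.sin(.041)]); n=np.array([-b[1],b[0]]); r=np.array([.6944,-.093])
print(C.round(1).tolist(),P.round(4).tolist()); print(((P[:,:2]-r)@b).round(4),((P[:,:2]-r)@n).round(4))
t=np.array([.4816,-.0093]); print('tcp',(t-r)@b,(t-r)@n)
E
```

```text
[[204.89999389648438, 240.0], [257.79998779296875, 240.0], [253.60000610351562, 271.0], [194.6999969482422, 271.0]] [[0.5066, -0.1544, 0.008], [0.4998, -0.0523, 0.008], [0.5815, -0.0464, 0.008], [0.5888, -0.1523, 0.008]]
[-0.1902 -0.1928 -0.1109 -0.1079] [-0.0537  0.0486  0.0511 -0.055 ]
tcp -0.20919042802082055 0.09235201581159941
```

Lateral offset is now about -1.5 mm and it is roughly square. I'll reposition behind the lip with the fingers 4 cm apart and push up to the board edge.

```bash
python3 -m creep '{"claw":[1,2,3,4,4,4,4,4],"dp":[[1,-3,0],[1.6,-6,0],[1.6,-9.4,0],[1.6,-9.4,0],[1.6,-9.4,2],[1.6,-9.4,4.15],[1.6,-9.4,4.15],[1.6,-9.4,4.15]],"roll":[0,0,0,0,0,0,0,0]}'; python3 go.py;  python3 -m creep '{"claw":[4,4,4,4,4,4,4,4],"dp":[[-0.8,0,0],[-1.4,0,0],[-1.8,0,0],[-2.2,0,0],[-2.6,0,0],[-2.9,0,0],[-3.2,0,0],[-3.2,0,0]],"roll":[0,0,0,0,0,0,0,0]}'; python3 go.py
```

```text
t: 8.9
tcp_pos: [0.4693, -0.1035, 0.0212]
tool_rot: [-0.021, 1.0, 0.0, -0.0]
force: [-0.4, 0.1, 0.8]
finger_gap: 0.469
t 8.9 tcp [ 0.4693 -0.1035  0.0212] F [-0.4  0.1  0.8] T [-0.02  0.01 -0.06] gap 0.469 toolx ang -3.099 tilt [-0.001  0.    -1.   ]
t: 9.7
tcp_pos: [0.5008, -0.1019, 0.0212]
tool_rot: [-0.021, 1.0, 0.0, -0.001]
force: [-3.7, -0.2, 3.3]
finger_gap: 0.467
t 9.7 tcp [ 0.5008 -0.1019  0.0212] F [-3.7 -0.2  3.3] T [0.11 0.48 0.06] gap 0.467 toolx ang -3.099 tilt [-0.001  0.001 -1.   ]
```

```bash
python3 -m creep '{"claw":[4,4,4],"dp":[[-0.2,0,0],[-0.4,0,0],[-0.4,0,0]],"roll":[0,0,0]}'; python3 -m creep '{"claw":[4,4,4],"dp":[[-0.2,0,0],[-0.3,0,0],[-0.3,0,0]],"roll":[0,0,0]}';python3 -m creep '{"claw":[4,4,4],"dp":[[-0.2,0,0],[-0.2,0,0],[-0.2,0,0]],"roll":[0,0,0]}'
```

```text
t: 10.0
tcp_pos: [0.5048, -0.1018, 0.0212]
tool_rot: [-0.021, 1.0, 0.0, -0.001]
force: [-5.6, 0.0, 3.3]
finger_gap: 0.467
t: 10.3
tcp_pos: [0.5051, -0.1017, 0.0211]
tool_rot: [-0.022, 1.0, 0.001, -0.004]
force: [-10.5, -4.4, 5.6]
finger_gap: 0.466
t: 10.6
tcp_pos: [0.5052, -0.1015, 0.0211]
tool_rot: [-0.022, 1.0, 0.001, -0.006]
force: [-14.5, -6.5, 8.2]
finger_gap: 0.469
```

It's seated against the board with about 15 N at the land. Now I'll lift while holding the pressure, following the lip's arc.

```bash
python3 -m creep '{"claw":[4,4,4,4,4,4],"dp":[[0,0,-0.3],[0,0,-0.6],[0,0,-0.9],[0,0,-1.2],[-0.1,0,-1.4],[-0.1,0,-1.4]],"roll":[0,0,0,0,0,0]}'; python3 go.py; python3 - <<'E'
from h import *
snap('scene','s6.png')
i=cv2.imread('pics/s6.png')[150:320,150:420]; cv2.imwrite('pics/s6c.png',cv2.resize(i,None,fx=2.9,fy=2.9,interpolation=cv2.INTER_CUBIC))
E
```

```text
t: 11.2
tcp_pos: [0.5062, -0.1012, 0.0342]
tool_rot: [-0.022, 1.0, 0.002, -0.006]
force: [-12.8, -4.3, -1.4]
finger_gap: 0.475
t 11.2 tcp [ 0.5062 -0.1012  0.0342] F [-12.8  -4.3  -1.4] T [-0.9   2.01 -0.14] gap 0.475 toolx ang -3.098 tilt [-0.012  0.003 -1.   ]
```

View pics/s6c.png

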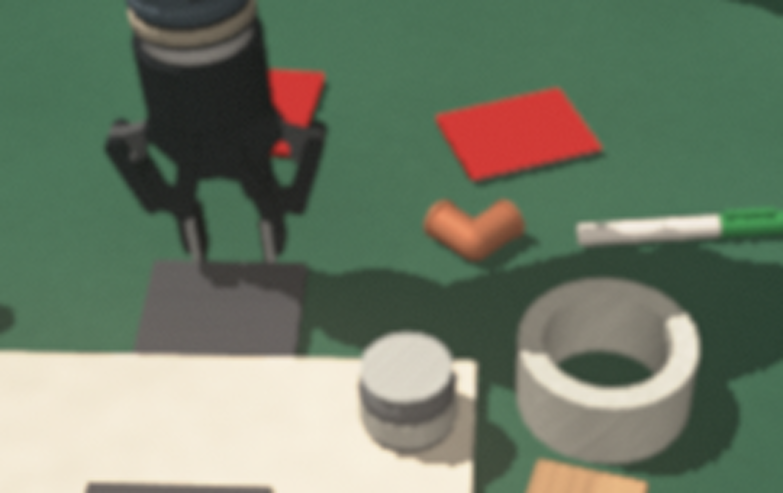

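Force is still held at the land, and the lip line hasn't dropped in the crop (y≈262, though the coupon has moved 10 mm closer), so it's clinging. I'll continue up the arc.

```bash
python3 - <<'E'
from h import *
s=dict(np.load('/tmp/s6.png.npz')); X=cloud(s)
for v in range(242,272,4): print(v,X[v,205:250:8].round(3)[:,[0,2]].tolist())
E
python3 -m creep '{"claw":[4,4,4,4,4],"dp":[[0,0,-0.3],[-0.1,0,-0.6],[-0.2,0,-0.9],[-0.35,0,-1.3],[-0.35,0,-1.3]],"roll":[0,0,0,0,0]}'; python3 go.py
```

```text
242 [[0.525, 0.02], [0.526, 0.022], [0.524, 0.021], [0.523, 0.022], [0.521, 0.02], [0.52, 0.02]]
246 [[0.536, 0.02], [0.534, 0.019], [0.533, 0.02], [0.532, 0.02], [0.53, 0.018], [0.527, 0.017]]
250 [[0.543, 0.016], [0.544, 0.019], [0.542, 0.018], [0.538, 0.015], [0.538, 0.016], [0.54, 0.019]]
254 [[0.553, 0.016], [0.551, 0.016], [0.552, 0.017], [0.548, 0.015], [0.549, 0.016], [0.548, 0.016]]
258 [[0.56, 0.013], [0.559, 0.013], [0.561, 0.016], [0.558, 0.015], [0.556, 0.013], [0.557, 0.015]]
262 [[0.57, 0.012], [0.568, 0.012], [0.569, 0.014], [0.567, 0.013], [0.567, 0.014], [0.566, 0.014]]
266 [[0.58, 0.013], [0.577, 0.011], [0.577, 0.012], [0.575, 0.011], [0.575, 0.012], [0.576, 0.014]]
270 [[0.587, 0.01], [0.587, 0.011], [0.585, 0.011], [0.583, 0.009], [0.583, 0.01], [0.582, 0.009]]
t: 11.75
tcp_pos: [0.5096, -0.1009, 0.0475]
tool_rot: [-0.022, 1.0, 0.002, -0.006]
force: [-12.8, -3.9, 2.2]
finger_gap: 0.473
t 11.75 tcp [ 0.5096 -0.1009  0.0475] F [-12.8  -3.9   2.2] T [-0.73  2.12 -0.1 ] gap 0.473 toolx ang -3.098 tilt [-0.012  0.003 -1.   ]
```

The depth confirms the lip had risen at the previous step, to about 21 mm at the lip and 10 mm at the heel. Continuing.

```bash
python3 -m creep '{"claw":[4,4,4,4,4],"dp":[[-0.1,0,-0.3],[-0.25,0,-0.6],[-0.4,0,-0.9],[-0.6,0,-1.2],[-0.6,0,-1.2]],"roll":[0,0,0,0,0]}'; python3 go.py;python3 - <<'E'
from h import *
s=snap('scene','s7.png')
i=cv2.imread('pics/s7.png')[150:320,150:420]; cv2.imwrite('pics/s7c.png',cv2.resize(i,None,fx=2.9,fy=2.9,interpolation=cv2.INTER_CUBIC))
X=cloud(s)
for v in range(226,272,4): print(v,X[v,205:250:12].round(3)[:,[0,2]].tolist())
E
```

```text
t: 12.25
tcp_pos: [0.5153, -0.1005, 0.0597]
tool_rot: [-0.022, 1.0, 0.002, -0.006]
force: [-14.3, -3.5, 5.0]
finger_gap: 0.465
t 12.25 tcp [ 0.5153 -0.1005  0.0597] F [-14.3  -3.5   5. ] T [-0.61  2.19 -0.1 ] gap 0.465 toolx ang -3.098 tilt [-0.013  0.003 -1.   ]
226 [[0.458, 0.001], [0.52, 0.057], [0.455, 0.001], [0.524, 0.063]]
230 [[0.468, -0.0], [0.525, 0.052], [0.467, 0.001], [0.523, 0.053]]
234 [[0.53, 0.045], [0.528, 0.045], [0.527, 0.045], [0.526, 0.045]]
238 [[0.536, 0.041], [0.535, 0.041], [0.534, 0.041], [0.533, 0.042]]
242 [[0.545, 0.039], [0.542, 0.038], [0.54, 0.038], [0.541, 0.04]]
246 [[0.55, 0.034], [0.549, 0.034], [0.549, 0.036], [0.546, 0.034]]
250 [[0.555, 0.029], [0.556, 0.031], [0.556, 0.032], [0.551, 0.029]]
254 [[0.563, 0.026], [0.561, 0.026], [0.56, 0.027], [0.559, 0.027]]
258 [[0.57, 0.024], [0.567, 0.022], [0.567, 0.023], [0.565, 0.023]]
262 [[0.576, 0.019], [0.573, 0.018], [0.572, 0.019], [0.569, 0.017]]
266 [[0.583, 0.017], [0.581, 0.015], [0.579, 0.015], [0.578, 0.016]]
270 [[0.589, 0.012], [0.589, 0.014], [0.586, 0.012], [0.585, 0.012]]
```

View pics/s7c.png

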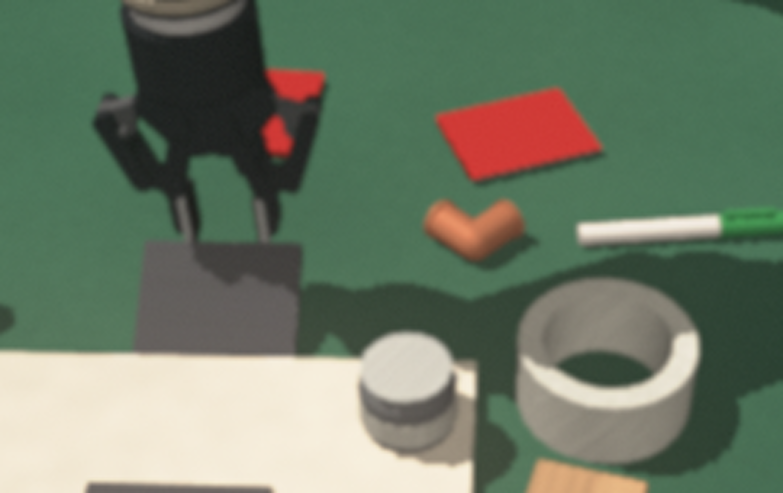

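Now about 30°, with no slip. Continuing to about 60°.

```bash
python3 -m creep '{"claw":[4,4,4,4,4,4,4,4,4],"dp":[[-0.25,0,-0.4],[-0.5,0,-0.75],[-0.8,0,-1.1],[-1.1,0,-1.45],[-1.45,0,-1.8],[-1.75,0,-2.05],[-2.1,0,-2.3],[-2.5,0,-2.5],[-2.5,0,-2.5]],"roll":[0,0,0,0,0,0,0,0,0]}'; python3 go.py;python3 - <<'E'
from h import *
s=snap('scene','s8.png')
i=cv2.imread('pics/s8.png')[150:320,150:420]; cv2.imwrite('pics/s8c.png',cv2.resize(i,None,fx=2.9,fy=2.9,interpolation=cv2.INTER_CUBIC))
X=cloud(s)
for v in range(206,272,4): print(v,X[v,205:250:12].round(3)[:,[0,2]].tolist())
E
```

```text
t: 13.2
tcp_pos: [0.5439, -0.0995, 0.0867]
tool_rot: [-0.021, 1.0, 0.001, -0.002]
force: [-10.4, 1.3, 15.6]
finger_gap: 0.468
t 13.2 tcp [ 0.5439 -0.0995  0.0867] F [-10.4   1.3  15.6] T [ 0.29  1.6  -0.  ] gap 0.468 toolx ang -3.099 tilt [-0.004  0.001 -1.   ]
206 [[0.563, 0.137], [0.391, -0.0], [0.558, 0.136], [0.543, 0.124]]
210 [[0.556, 0.124], [0.406, 0.002], [0.404, 0.001], [0.55, 0.121]]
214 [[0.556, 0.115], [0.422, 0.004], [nan, nan], [0.549, 0.112]]
218 [[0.556, 0.106], [0.431, 0.0], [0.429, 0.001], [0.548, 0.102]]
222 [[0.552, 0.094], [0.444, 0.001], [0.443, 0.002], [0.547, 0.093]]
226 [[0.55, 0.083], [0.456, 0.001], [0.455, 0.001], [0.549, 0.085]]
230 [[0.472, 0.003], [0.469, 0.001], [0.466, 0.0], [0.467, 0.003]]
234 [[0.558, 0.071], [0.557, 0.071], [0.554, 0.07], [0.556, 0.073]]
238 [[0.559, 0.063], [0.561, 0.065], [0.559, 0.065], [0.556, 0.063]]
242 [[0.567, 0.06], [0.563, 0.058], [0.563, 0.059], [0.56, 0.058]]
246 [[0.567, 0.051], [0.567, 0.052], [0.566, 0.052], [0.565, 0.053]]
250 [[0.572, 0.046], [0.571, 0.046], [0.569, 0.045], [0.568, 0.046]]
254 [[0.575, 0.039], [0.574, 0.039], [0.573, 0.039], [0.572, 0.04]]
258 [[0.578, 0.032], [0.578, 0.033], [0.578, 0.035], [0.576, 0.034]]
262 [[0.584, 0.027], [0.584, 0.029], [0.582, 0.028], [0.579, 0.027]]
266 [[0.586, 0.02], [0.587, 0.022], [0.585, 0.022], [0.584, 0.022]]
270 [[0.591, 0.014], [0.589, 0.014], [0.588, 0.014], [0.588, 0.016]]
```

View pics/s8c.png

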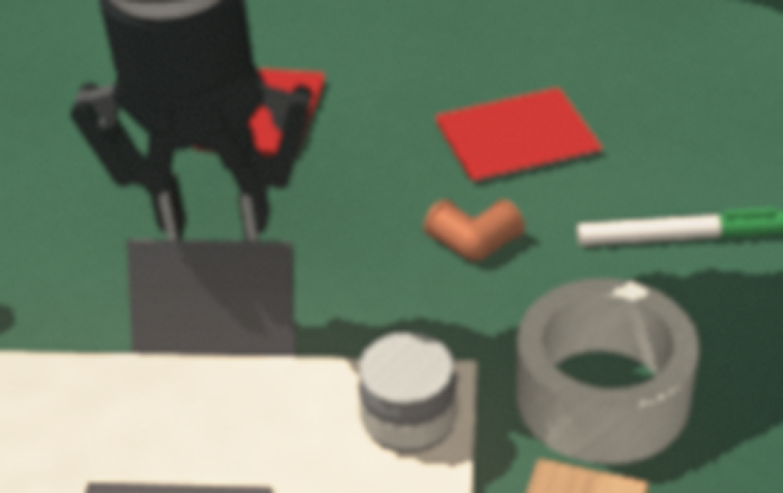

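It's standing at about 60° with the heel at the board edge. I'll push on past upright, mostly horizontally.

```bash
python3 -m creep '{"claw":[4,4,4,4,4,4,4,4,4],"dp":[[-0.5,0,-0.2],[-1,0,-0.4],[-1.5,0,-0.5],[-2,0,-0.6],[-2.4,0,-0.6],[-2.8,0,-0.6],[-3.2,0,-0.6],[-3.5,0,-0.6],[-3.5,0,-0.6]],"roll":[0,0,0,0,0,0,0,0,0]}'; python3 go.py;python3 - <<'E'
from h import *
s=snap('scene','s9.png')
i=cv2.imread('pics/s9.png')[150:320,150:420]; cv2.imwrite('pics/s9c.png',cv2.resize(i,None,fx=2.9,fy=2.9,interpolation=cv2.INTER_CUBIC))
X=cloud(s)
for v in range(226,272,4): print(v,X[v,205:250:12].round(3)[:,[0,2]].tolist())
E
```

```text
t: 14.15
tcp_pos: [0.582, -0.0993, 0.0915]
tool_rot: [-0.021, 1.0, -0.0, 0.001]
force: [-0.2, -0.4, 2.6]
finger_gap: 0.466
t 14.15 tcp [ 0.582  -0.0993  0.0915] F [-0.2 -0.4  2.6] T [ 0.03  0.1  -0.02] gap 0.466 toolx ang -3.099 tilt [ 0.002 -0.001 -1.   ]
226 [[0.578, 0.107], [0.455, -0.0], [0.593, 0.123], [0.592, 0.123]]
230 [[0.583, 0.103], [0.468, 0.0], [0.591, 0.112], [0.466, 0.002]]
234 [[0.586, 0.097], [0.479, -0.0], [0.591, 0.104], [0.477, 0.001]]
238 [[0.59, 0.091], [0.491, -0.0], [0.591, 0.094], [0.489, 0.001]]
242 [[0.593, 0.085], [0.503, 0.001], [0.503, 0.002], [0.501, 0.002]]
246 [[0.599, 0.081], [0.596, 0.08], [0.594, 0.079], [0.592, 0.079]]
250 [[0.6, 0.073], [0.598, 0.073], [0.598, 0.074], [0.596, 0.073]]
254 [[0.599, 0.062], [0.597, 0.062], [0.597, 0.063], [0.594, 0.062]]
258 [[0.599, 0.053], [0.598, 0.054], [0.595, 0.052], [0.596, 0.054]]
262 [[0.598, 0.042], [0.598, 0.044], [0.593, 0.04], [0.594, 0.043]]
266 [[0.597, 0.031], [0.595, 0.03], [0.595, 0.032], [0.595, 0.033]]
270 [[0.596, 0.02], [0.596, 0.021], [0.593, 0.02], [0.592, 0.02]]
```

View pics/s9c.png

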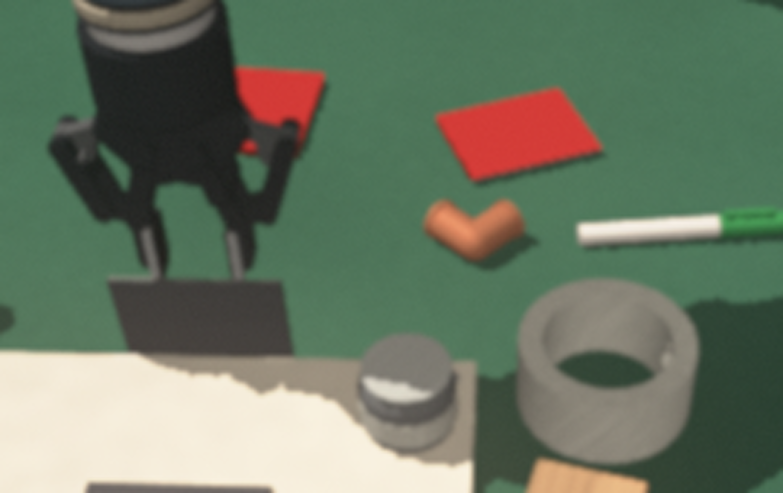

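It stands upright against the board edge, its face at x≈0.596 over the full height. I'll push the top over gently.

```bash
python3 -m creep '{"claw":[4,4,4,4,4,4,4,4,4,4,4,4],"dp":[[-0.3,0,0],[-0.6,0,0],[-0.9,0,0],[-1.2,0,0],[-1.5,0,0],[-1.8,0,0],[-2.1,0,0],[-2.4,0,0],[-2.4,0,0],[-2.4,0,0],[-2.4,0,0],[-2.4,0,0]],"roll":[0,0,0,0,0,0,0,0,0,0,0,0]}'; python3 go.py;python3 - <<'E'
from h import *
s=snap('scene','s10.png')
i=cv2.imread('pics/s10.png')[150:370,150:420]; cv2.imwrite('pics/s10c.png',cv2.resize(i,None,fx=2.7,fy=2.7,interpolation=cv2.INTER_CUBIC))
E
```

```text
t: 15.4
tcp_pos: [0.6046, -0.0979, 0.0913]
tool_rot: [-0.021, 1.0, 0.0, -0.0]
force: [0.5, -0.1, 0.4]
finger_gap: 0.467
t 15.4 tcp [ 0.6046 -0.0979  0.0913] F [ 0.5 -0.1  0.4] T [-0.02  0.08  0.07] gap 0.467 toolx ang -3.099 tilt [-0.  0. -1.]
```

View pics/s10c.png

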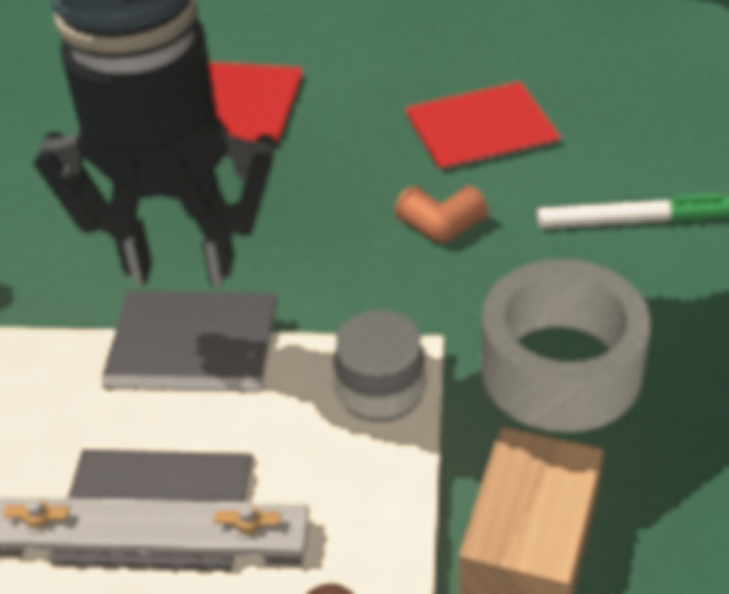

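It has flipped, bevel up (light strip at (185,383) in the crop), and lies flat over the board's edge. I'll retreat and measure it.

```bash
python3 -m creep '{"claw":[4,4,4,4],"dp":[[3,0,0],[6,0,0],[7.5,0,0],[7.5,0,0]],"roll":[0,0,0,0]}'; cat > meas.py <<'E'
from m import *
import sys
s=snap('scene',sys.argv[1]); hsv=cv2.cvtColor(s['image'],cv2.COLOR_RGB2HSV)
d=((hsv[...,2]<120)&(hsv[...,1]<60)).astype(np.uint8); a,b_,c,e=map(int,sys.argv[2:6]); m=np.zeros_like(d); m[a:b_,c:e]=d[a:b_,c:e]
C=lines4(quad(m)); P=ray(s,C,.023)
b=np.array([np.cos(.041),np.sin(.041)]); n=np.array([-b[1],b[0]]); r=np.array([.6944,-.093])
print(C.round(1).tolist(),P.round(4).tolist()); A=(P[:,:2]-r)@b;L=(P[:,:2]-r)@n; print('along',A.round(4),'lat',L.round(4))
t=manip.sense()['tcp_pos'][:2]; print('tcp along/lat',((t-r)@b).round(4),((t-r)@n).round(4))
X=cloud(s); print('z',[np.nanmedian(X[int(v)-2:int(v)+3,int(u)-2:int(u)+3,2]).round(4) for u,v in C*.75+C.mean(0)*.25])
E
python3 meas.py s11.png 250 300 180 262; python3 go.py; python3 -c "
import cv2
i=cv2.imread('pics/s11.png')[220:370,150:330]; cv2.imwrite('pics/s11c.png',cv2.resize(i,None,fx=4,fy=4,interpolation=cv2.INTER_CUBIC))"
```

```text
t: 15.85
tcp_pos: [0.5272, -0.1005, 0.0912]
tool_rot: [-0.021, 1.0, 0.001, -0.002]
force: [-0.0, 0.3, 0.3]
finger_gap: 0.469
[[194.8000030517578, 257.1000061035156], [262.29998779296875, 257.20001220703125], [253.89999389648438, 288.0], [190.1999969482422, 288.0]] [[0.5686, -0.1548, 0.023], [0.5605, -0.0328, 0.023], [0.6344, -0.0353, 0.023], [0.642, -0.1429, 0.023]]
along [-0.1283 -0.1313 -0.0576 -0.0544] lat [-0.0566  0.0657  0.0601 -0.0477]
tcp along/lat -0.1651 -0.0014
z [np.float64(0.0241), np.float64(0.0021), np.float64(0.0232), np.float64(0.0235)]
t 15.9 tcp [ 0.5295 -0.1011  0.0915] F [ 0.3 -0.3 -0.2] T [ 0.03 -0.07  0.02] gap 0.471 toolx ang -3.1 tilt [-0.  0. -1.]
```

View pics/s11c.png

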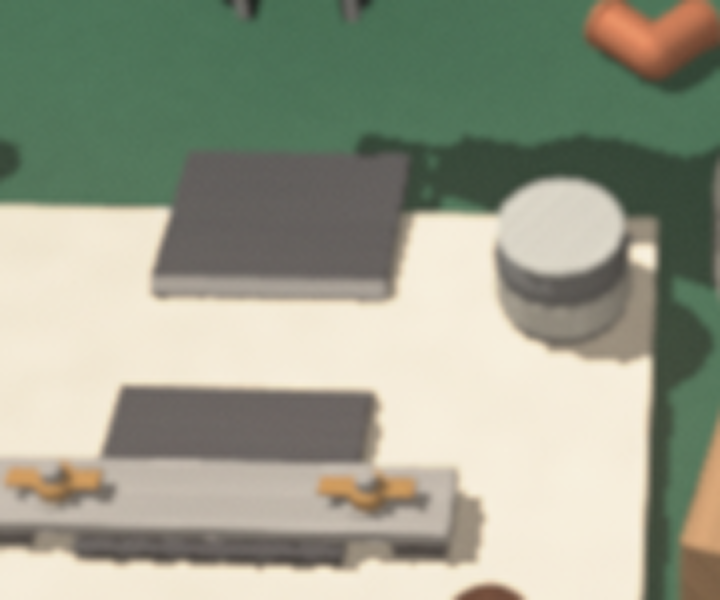

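```bash
python3 - <<'E'
from h import *
s=dict(np.load('/tmp/s11.png.npz')); f=lambda x,y:(150+x/4-.375,220+y/4-.375)
b=np.array([np.cos(.041),np.sin(.041)]); n=np.array([-b[1],b[0]]); r=np.array([.6944,-.093])
for nm,z,p in(('top',.023,[(190,152),(410,153),(391,279),(153,277)]),('lip',.016,[(154,297),(390,298)]),('mate top corners',.023,[(122,387),(375,394)])):
    P=ray(s,[f(*q) for q in p],z)[:,:2]-r; print(nm,(P@b).round(4),(P@n).round(4))
E
```

```text
top [-0.127  -0.129  -0.0542 -0.0524] [-0.052   0.0476  0.0494 -0.0512]
lip [-0.0474 -0.0498] [-0.0509  0.0489]
mate top corners [0.0055 0.0058] [-0.05    0.0514]
```

The lateral offset is about -2 mm, the yaw error about 0.02 rad, and roughly 48 mm of gap is left to close. I'll lower the tips to z≈18 mm behind the heel and push.

```bash
python3 -m creep '{"claw":[4,4,4,4,4],"dp":[[0.5,0.1,2],[0.5,0.1,4],[0.5,0.1,5.6],[0.5,0.1,5.6],[0.5,0.1,5.6]],"roll":[0,0,0,0,0]}'; python3 go.py;  python3 -m creep '{"claw":[4,4,4,4,4,4,4,4,4,4,4,4],"dp":[[-1,0,0],[-2,0,0],[-2.5,0,0],[-3,0,0],[-3.5,0,0],[-4,0,0],[-4.5,0,0],[-5,0,0],[-5.5,0,0],[-6,0,0],[-6.5,0,0],[-6.5,0,0]],"roll":[0,0,0,0,0,0,0,0,0,0,0,0]}'; python3 go.py; python3 - <<'E'
from h import *
snap('scene','s12.png')
i=cv2.imread('pics/s12.png')[220:370,150:330]; cv2.imwrite('pics/s12c.png',cv2.resize(i,None,fx=4,fy=4,interpolation=cv2.INTER_CUBIC))
E
```

```text
t: 16.4
tcp_pos: [0.526, -0.1006, 0.0353]
tool_rot: [-0.021, 1.0, -0.0, 0.001]
force: [0.3, -0.3, -0.4]
finger_gap: 0.467
t 16.4 tcp [ 0.526  -0.1006  0.0353] F [ 0.3 -0.3 -0.4] T [-0.02  0.01  0.05] gap 0.467 toolx ang -3.099 tilt [ 0.001 -0.    -1.   ]
t: 17.6
tcp_pos: [0.5916, -0.0978, 0.0353]
tool_rot: [-0.021, 1.0, -0.0, 0.002]
force: [-0.3, 0.4, -1.2]
finger_gap: 0.468
t 17.6 tcp [ 0.5916 -0.0978  0.0353] F [-0.3  0.4 -1.2] T [0.02 0.08 0.06] gap 0.468 toolx ang -3.099 tilt [ 0.003 -0.001 -1.   ]
```

View pics/s12c.png

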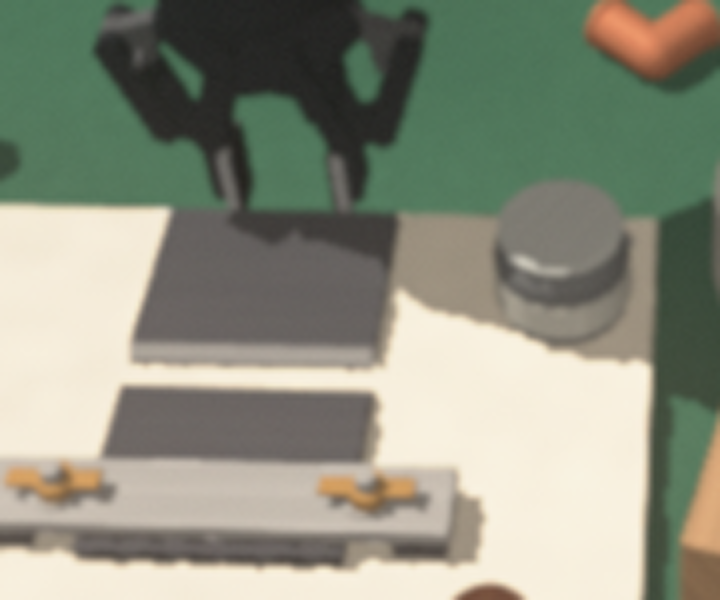

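The coupon is square to the mate with its bevel leading. The light strip is at y≈353 in the crop and the mate's edge at about 385. I'll push gently to contact.

```bash
python3 -m creep '{"claw":[4,4,4,4],"dp":[[-0.4,0,0],[-0.8,0,0],[-1.1,0,0],[-1.1,0,0]],"roll":[0,0,0,0]}'; python3 -m creep '{"claw":[4,4,4],"dp":[[-0.2,0,0],[-0.3,0,0],[-0.3,0,0]],"roll":[0,0,0]}';python3 -m creep '{"claw":[4,4,4],"dp":[[-0.2,0,0],[-0.2,0,0],[-0.2,0,0]],"roll":[0,0,0]}';python3 -m creep '{"claw":[4,4,4],"dp":[[-0.2,0,0],[-0.2,0,0],[-0.2,0,0]],"roll":[0,0,0]}'
```

```text
t: 18.05
tcp_pos: [0.6015, -0.0971, 0.0353]
tool_rot: [-0.021, 1.0, -0.0, 0.001]
force: [-1.8, 0.8, 1.3]
finger_gap: 0.47
t: 18.35
tcp_pos: [0.6038, -0.0969, 0.0353]
tool_rot: [-0.021, 1.0, 0.0, -0.0]
force: [-3.4, 0.4, 2.0]
finger_gap: 0.469
t: 18.65
tcp_pos: [0.604, -0.0968, 0.0353]
tool_rot: [-0.021, 1.0, 0.0, -0.002]
force: [-6.2, -1.1, 3.8]
finger_gap: 0.467
t: 18.95
tcp_pos: [0.6041, -0.0968, 0.0352]
tool_rot: [-0.022, 1.0, 0.001, -0.004]
force: [-9.8, -2.1, 7.4]
finger_gap: 0.469
```

Position has stalled and force is rising, so it's butted. I'll back off straight, lift away and inspect.

```bash
python3 -m creep '{"claw":[4,4,4,4,4,4,4,4],"dp":[[0.5,0,0],[1,0,0],[3,0,0],[5,0,0],[8,0,-2],[10,0,-5],[13,0,-8],[13,0,-8]],"roll":[0,0,0,0,0,0,0,0]}'; python3 - <<'E'
from h import *
s=snap('scene','s13.png'); snap('top','t13.png')
i=cv2.imread('pics/s13.png')[220:370,150:330]; cv2.imwrite('pics/s13c.png',cv2.resize(i,None,fx=4,fy=4,interpolation=cv2.INTER_CUBIC))
E
```

```text
t: 19.75
tcp_pos: [0.4767, -0.1023, 0.1181]
tool_rot: [-0.021, 1.0, -0.001, 0.002]
force: [0.3, -0.5, -0.7]
finger_gap: 0.472
```

View pics/s13c.png

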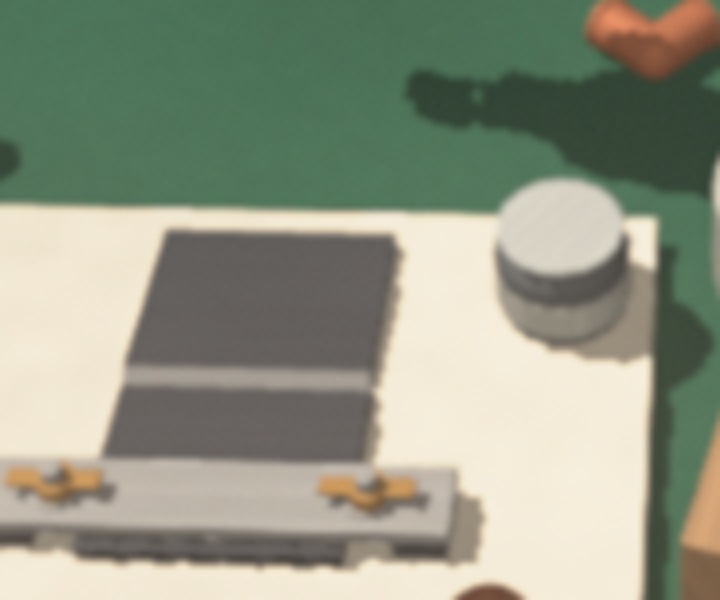

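View pics/t13.png

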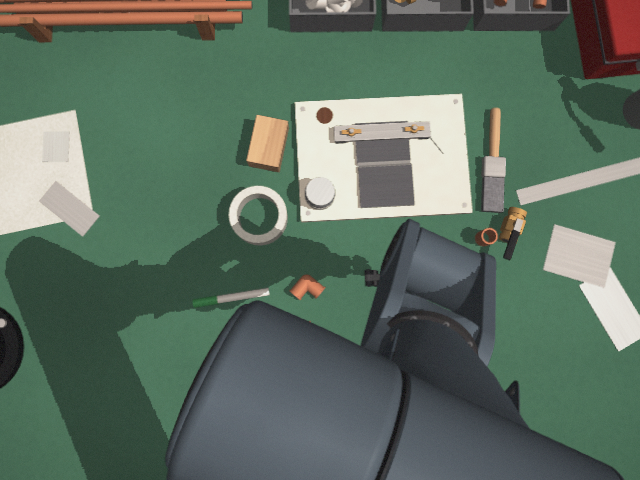

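In both views the coupon butts against the mate, leaving one bright V groove with the ends level. I'll check the groove width, which should be 9.2 mm at the top faces, along with the yaw and lateral offset.

```bash
python3 - <<'E'
from m import *
b=np.array([np.cos(.041),np.sin(.041)]); n=np.array([-b[1],b[0]]); r=np.array([.6944,-.093])
s=dict(np.load('/tmp/t13.png.npz')); g=s['image'][...,0].astype(int)
hsv=cv2.cvtColor(s['image'],cv2.COLOR_RGB2HSV)
d=((hsv[...,2]<120)&(hsv[...,1]<60)).astype(np.uint8); m=np.zeros_like(d); m[164:216,345:425]=d[164:216,345:425]
C=lines4(quad(m)); P=ray(s,C,.023)[:,:2]-r; print('coupon top',C.round(1).tolist(),(P@b).round(4),(P@n).round(4))
T=123; W=[];lo=[]
for u in range(362,408,4):
    c=g[152:176,u]; k=np.where(c>T)[0]; a,e=k[0],k[-1]
    y0=152+a-(c[a]-T)/(c[a]-c[a-1]); y1=152+e+(c[e]-T)/(c[e]-c[e+1])
    Q=ray(s,[(u,y0),(u,y1)],.023)[:,:2]; W.append(((Q[0]-Q[1])@b*1000)); lo.append(((Q[1]-r)@n,(Q[1]-r)@b))
print('groove mm',np.round(W,1)); lo=np.array(lo); print('coupon edge slope rel',np.polyfit(lo[:,0],lo[:,1],1))
for nm in('s13','s2'):
    pass
s=dict(np.load('/tmp/s13.png.npz')); f=lambda x,y:(150+x/4-.375,220+y/4-.375)
Q=ray(s,[f(126,367),f(375,373),f(122,387),f(375,391)],.023)[:,:2]-r; print('scene',(Q@b).round(4),(Q@n).round(4))
A=cv2.imread('pics/top0.png').astype(int);B=cv2.imread('pics/t13.png').astype(int)
D=(np.abs(A-B).max(2)>40)
for nm,(x0,x1,y0,y1) in dict(elbow=(290,326,272,302),coupler=(474,500,226,250),tin=(303,338,175,212),valve=(500,528,205,262),tape=(226,290,185,246),wood=(245,290,113,173),brush=(480,508,105,215)).items(): print(nm,D[y0:y1,x0:x1].mean().round(3))
E
```

```text
coupon top [[410.5, 164.6999969482422], [412.70001220703125, 204.10000610351562], [360.3999938964844, 206.60000610351562], [358.5, 167.5]] [-0.0047 -0.079  -0.0788 -0.0052] [-0.0513 -0.0501  0.0466  0.0456]
groove mm [ 8.7  8.9  9.9  9.7  8.6  8.9  9.   9.6 10.   9.7  9.   8.9]
coupon edge slope rel [ 0.00049165 -0.00370218]
scene [-0.0045 -0.0046  0.0055  0.0043] [-0.0508  0.0499 -0.05    0.0512]
elbow 0.067
coupler 0.0
tin 0.0
valve 0.0
tape 0.131
wood 0.0
brush 0.0
```

The groove measures 8.6–10.0 mm against 9.2 mm nominal, the edges are parallel, and the lateral offset is 1–3 mm. I'll hand it in.

```bash
python3 -c "
from station import workorder; print(workorder.sign_off())"
```

```text
the job is handed in; nothing more can be done
None
```

I squared the coupon up on the bench, tipped it up against the board's edge and over onto the board, bevel up. I then pushed it along until it butted against the mate, and handed in at about 20 s of the 69 s allowed. Only fingertip pushes were used, and sign-off reported no verdict.

| Last check | Measured |
|---|---|
| Groove between the top faces | 8.6–10.0 mm, average 9.2 mm (9.2 mm expected when land meets land) |
| Edges parallel | about 0.0005 rad apart |
| Plate ends level | 1–3 mm apart; the two camera views disagree slightly |
| Lying flat | judged by eye from the last pictures; depth was not re-measured after the final push |
| Gripper | clear of the coupon before sign-off |
| Highest force I read | about 19 N, during tipping |

- **Sideways correction:** the first push left the coupon about 21 mm off to the side, so I nudged it back on the bench before tipping it.
- **Overhang after the flip:** it landed with about 30 mm over the board's edge, not the expected 15 mm, so the push along the board was longer.
- **Bystanders:** the coupler, tin, valve, wood block and brush showed no change in the top view. The tape roll and elbow areas did change (13% and 7% of pixels); I put this down to the arm's shadow, as both look in place. I checked the marker only by eye; it also looks unmoved.

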